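# Square up two kit cartons in the corner of the labelling stand

## Task

Square up the two closed test-kit cartons in the metal stand, ready for a sealing label: set the larger carton lengthwise on the stand's plate, fully home against both upright stops, and let go of it. Then stack the smaller carton on top, lengthwise too, and with the gripper press it firmly into the same corner so that it bears on both stops at once, without crushing it. Finish while still gripping the small carton and pressing it against both stops, with the large one still home beneath it, and leave the other things on the bench where they are.

Things in the scene. Friction and masses are not known exactly. Their poses are not given: they have to be found in the camera images.
- stand: stand fixed to the bench: a grey-painted metal foot plate 170x112 mm (along its x, y), 6 mm thick. Origin at the centre of the plate's underside; x runs lengthwise from the open end to the back stop, y to the side stop, z up. It does not move when pushed. Cartons do not slide easily on plate, stops or one another: leaning hard on one surface can keep a carton from reaching the next
- corner (a point): point on the top face of the stand's plate (6 mm above the bench) where the working faces of the two stops meet, at (65, 34, 6) mm in the stand's frame; same axes as the stand. The space for the cartons lies on its -x, -y side
- back_stop: rigid upright dark steel stop across the far end of the stand, 50 mm tall above the plate, 12 mm thick, reaching 88 mm from the corner along the stand's -y. Origin at the corner point; its working face looks to the stand's -x
- side_stop: rigid upright dark steel stop along the stand's +y side, 50 mm tall above the plate, 12 mm thick, working face looking to the stand's -y. Two separate lands: 0 to 22 mm and 92 to 128 mm from the corner along -x; the 70 mm gap between them is open down to the plate, so that a gripper finger on the carton's side can stand in it. Origin at the corner point
- large_carton: the larger closed carton, plain brown card with a blank white label on top, 124x62x36 mm (x, y, z), rigid, about 0.24 kg. Origin at the centre of its underside, x along its length. Starts flat on the bench, length roughly ahead of the robot. Home in the corner, its origin is at (-62, -31, 0) mm from the corner in the stand's axes
- small_carton: the smaller closed carton, same look, 110x54x36 mm (x, y, z), rigid, about 0.18 kg. Origin at the centre of its underside, x along its length. Starts flat on the bench, length roughly ahead of the robot. In the corner on top of the large one, its origin is at (-55, -27, 36) mm from the corner in the stand's axes, and the stops reach 14 mm up its sides
- timer: square white timer, 64x64x19 mm; loose bystander on the bench, not to be disturbed. Origin at its underside
- dropper_a: small dropper bottle, 25 mm wide, 58 mm tall, the one nearer the robot; loose bystander on the bench, not to be disturbed. Origin at its underside
- dropper_b: its twin dropper bottle, 25 mm wide, 58 mm tall, the one farther from the robot; loose bystander on the bench, not to be disturbed. Origin at its underside
- marker: marker pen, 136 mm long, 16 mm thick, lying along y at the front edge; loose bystander on the bench, not to be disturbed. Origin at its underside

How it is judged (in metres and radians):
On the way, in this order (a step that is already met when the one before it is completed fails the run):
1. the large carton lies on the plate, home against both stops, and is let go (x of large_carton in the frame of corner between -0.065 and -0.06 m and y of large_carton in the frame of corner between -0.034 and -0.029 m and z of large_carton in the frame of corner between -0.003 and 0.003 m and angle between the x axis of large_carton and the x axis of stand, either way round below 0.04 rad and angle between large_carton's own z axis and vertical below 0.05 rad and contact force between the fingers and large_carton below 0.2 N), for 0.2 s.
2. the small carton is set flat on top of the large one (z of small_carton in the frame of corner between 0.033 and 0.04 m and angle between small_carton's own z axis and vertical below 0.06 rad and horizontal distance between small_carton and large_carton below 0.04 m and contact force between small_carton and large_carton above 0.2 N), for 0.1 s.
At the end, for the whole second after the job is handed in: the large carton flat on the plate with its end and side within 3 mm of the two stops and square to 0.04 rad; the small carton flat on it, within 3 mm of both stops and square to 0.04 rad, still gripped and pressed with more than 1.5 N on the back stop and more than 1.5 N on the side stop (x of large_carton in the frame of corner between -0.065 and -0.06 m and y of large_carton in the frame of corner between -0.034 and -0.029 m and z of large_carton in the frame of corner between -0.003 and 0.003 m and angle between the x axis of each of large_carton, small_carton and the x axis of stand, either way round below 0.04 rad and angle between large_carton's own z axis and vertical below 0.05 rad and z of small_carton in the frame of corner between 0.033 and 0.04 m and angle between small_carton's own z axis and vertical below 0.06 rad and x of small_carton in the frame of corner between -0.058 and -0.053 m and y of small_carton in the frame of corner between -0.03 and -0.025 m and contact force between small_carton and back_stop above 1.5 N and contact force between small_carton and side_stop above 1.5 N and contact force between the fingers and small_carton above 2 N); the arm keeps its last pose, push and grip.
It fails at once if a bystander is shifted by more than 25 mm (distance of any of timer, dropper_a, dropper_b, marker from where it was at the start of the episode above 0.025 m).
It fails at once if the small carton is crushed against a stop (over 60 N) (contact force between small_carton and back_stop above 60 N or contact force between small_carton and side_stop above 60 N).
It also fails if it takes over 72 s, if anything falls off the work surface, if the arm or the gripper's body presses on something with over 40 N, if the wrist force passes 120 N, or if a joint passes its speed limit or range.

## Robot

A 6-joint arm with a two-finger parallel gripper is mounted at the origin on a cart in front of the work surface, level with it; the furniture and walls round the work are solid. World frame = base frame: x ahead of the robot, y to its left, z up, the work surface at z = 0. Lengths are in m, angles in degrees, forces in N, time in s.
With the tool pointing down it reaches from about 0.375 to 0.975 m from the base axis. Payload 3.8 kg.
Tool frame: the origin (TCP) lies at the very end of the fingers, on their centre line; the grasp point (between the pads) lies 19 mm behind it; z points along the fingers, y is the line along which they close (so a half turn about z gives the same grasp; the last joint's range is limited). The gripper opens to 85 mm and grips with 20 to 120 N. Pads are 22 mm wide; open, the fingers measure 114 mm over their backs; the gripper's body (76 mm by 85 mm) begins 54 mm behind the grasp point. The pads swing forward as they close: fully open they stand 13 mm farther back than shut.
Start: joints at [62.114, 15.12, 91.902, -0, 72.978, -2.114], TCP at [0.293, 0.608, 0.231] pointing down, gripper open.
Joint ranges: [-150.88, 150.88], [-54.13, 125.18], [17.81, 147.31], [-75.09, 255.09], [0, 152.58], [-146.25, 146.25]. Speed limits (degrees/s): [147.25, 147.25, 180, 180, 180, 180].

## Interface

Orientations are given as [roll, pitch, yaw] about the fixed x, y, z axes, in that order (R = Rz(yaw) Ry(pitch) Rx(roll)).
In Python, from rig import env, optics, finder gives the robot as it stands.
- The arm moves only by the shell command python3 -m inch 'ROWS' [OPENING] [FORCE]. ROWS is text: rows parted by semicolons, each of 4 numbers parted by spaces: the shift along the world's x, y, z in mm, then the turn about the world's z in degrees. A call has 1 to 10 rows; each row shifts and turns the commanded pose from where the row before left it; what a row does not reach is not made up. A row lasts 1/10 s, in which the tool goes at most 50 mm and 8.59 degrees, less where a joint would pass 70% of its speed; a pose out of reach is approached as far as the arm can. A call with a gripper value outside its range is refused whole. OPENING is the finger opening in mm, from 0 to 85.4, set as the call begins (- or left out, the last holds). The fingers move at their own pace and stop on an object; FORCE is the grip in N (left out, the last holds). Time passes only in rows, so rows that do not move let the fingers close. It gives the time, the measured TCP pose, the force, the opening and the grip force at its end, in the units of the state.
- env.sense(): the state, without advancing time (a new reading comes with each control period).
- optics.grab_frame(name): name is "scene" or "side" or "wrist"; returns a dict with "image" (384x512x3 uint8, red, green, blue), "z_map" (384x512 float32, m along the optical axis (not along the pixel's ray), 0 where there is no reading), "camera_matrix" (3x3 intrinsics, pixels), "dist_coeffs" ([k1, k2, p1, p2, k3] as OpenCV has them; the pictures are not rectified), "world_to_cam" (4x4, takes a point from world to camera coordinates). Camera axes: x right, y up, looking along -z (the intrinsics and any distortion apply to the point x, -y, -z); pixel columns grow to the right and rows downward; lengths in m; the calibration is good to about 2 mm. A picture is of the moment at which its call begins.
- env.close_job(): hands the job in; it is judged then, once.
Trained networks look in the newest picture that a camera, given by its name, has taken for a name from the list of things; names that differ only in an ending like _2 or _b are one class to them, and where a whole thing is asked for, a point or a joint stands for the part that bears it (a point fixed in the world has none). Each returns a list of dicts, best first, with "confidence" (0 to 1); they miss things now and then, are a little off and sometimes report something else, mostly with a low value. They report only what shows in the picture. A call takes as long as a camera call.
- finder.masks_of(name, camera): "pixels" (384x512 bool, what is visible of it) and "uv" ([column, row] in pixels, amid what is visible of it).
The state is a dict: "time": time; "qpos": joint angles; "joint_velocities": joint speeds; "joint_torque": joint torques, N m; "eef_pos": TCP position; "eef_rot": TCP orientation; "ft_force": force on the tool from outside, world axes, zero at the start; "torque": the same for the moment, N m; "gripper_width": finger opening in m; "grip_force": force on a finger pad.
Only numpy, scipy, OpenCV 4.12 (cv2) and the standard library are available. Lean on these libraries where they do the work, as an engineer would, in place of code of your own. Each camera call takes 0.05 s, during which the arm holds its last target. There are 200 camera calls.

## Working session

There is one attempt and no reset: what is moved stays moved. The work goes in short steps, Python scripts to look and compute and a shell command to move; the robot and the scene stay as the last step left them, time stands still between calls to the robot, and variables do not carry over. Pictures are saved under pics/ and viewed, at most 10 in all, crops included, and the job is handed in when it is done.

```bash
mkdir -p pics; ls
cat > h.py <<'E'
import numpy as np, cv2
from rig import env, optics, finder
def cloud(f):
    z=f["z_map"];K=f["camera_matrix"];h,w=z.shape
    u,v=np.meshgrid(np.arange(w),np.arange(h))
    p=cv2.undistortPoints(np.stack([u,v],-1).reshape(-1,1,2).astype(float),np.array(K),np.array(f["dist_coeffs"])).reshape(h,w,2)
    P=np.stack([p[...,0]*z,-p[...,1]*z,-z,np.ones_like(z)],-1)
    W=P@np.linalg.inv(f["world_to_cam"]).T
    W=W[...,:3]; W[z==0]=np.nan
    return W
def save(f,n): cv2.imwrite("pics/"+n,cv2.cvtColor(f["image"],cv2.COLOR_RGB2BGR))
E
python3 - <<'E'
from h import *
print(env.sense())
for c in ["scene","side"]:
    f=optics.grab_frame(c); W=cloud(f); save(f,c+"0.png")
    np.savez("/tmp/"+c+".npz",W=W,im=f["image"])
    for n in ["stand","back_stop","side_stop","large_carton","small_carton","timer","dropper_a","marker"]:
        for m in finder.masks_of(n,c)[:3]:
            p=W[m["pixels"]];p=p[~np.isnan(p[:,0])]
            if len(p)<5: print(c,n,len(p));continue
            t=p[p[:,2]>np.percentile(p[:,2],90)-.006]
            r=cv2.minAreaRect((t[:,:2]*1000).astype(np.float32))
            print(c,n,round(m["confidence"],2),np.round(m["uv"]),len(p),"ztop",np.percentile(t[:,2],50).round(4),"rect",np.round(r[0],1),np.round(r[1],1),round(r[2],1))
E
```

```text
pics
{'time': 0.0, 'qpos': array([ 6.21149856e+01,  1.51678621e+01,  9.19822266e+01,  2.56684020e-04,
        7.29758877e+01, -2.11555498e+00]), 'joint_velocities': array([ 0.05693775, -0.02339734,  0.00096864, -0.11275815,  0.05943435,
       -0.03928184]), 'joint_torque': array([ 3.93174778e-04, -5.15101647e+01, -3.67311394e+01, -2.00368372e-04,
        1.27801899e-02, -2.23506180e-05]), 'eef_pos': array([0.2931302 , 0.60721952, 0.22996809]), 'eef_rot': array([-1.79874119e+02, -4.89551804e-03,  1.54230460e+02]), 'ft_force': array([-0.32027232, -0.53751902, -0.67295533]), 'torque': array([-0.00820333, -0.01944229, -0.00162903]), 'grip_force': 0.0, 'gripper_width': 0.08542316796292326}
scene stand 0.7 [219. 237.] 2104 ztop 0.0524 rect [534.6 167.1] [ 84.4 168. ] 54.6
scene back_stop 0.82 [209. 219.] 410 ztop 0.0533 rect [578.5 138.9] [30.5 93.7] 12.3
scene back_stop 0.53 [220. 238.] 2131 ztop 0.0521 rect [515.8 138.1] [100.4 142. ] 89.1
scene side_stop 0.67 [222. 240.] 364 ztop 0.0531 rect [509.9 181.8] [ 12.8 127. ] 89.4
scene large_carton 0.73 [289. 199.] 886 ztop 0.0338 rect [482.
[... 689 characters left out ...]
6 -102.5] [123.6  65.6] 8.0
side small_carton 0.58 [234. 299.] 2443 ztop 0.0374 rect [ 479.1 -322.8] [ 56.  109.4] 79.7
side timer 0.63 [300. 208.] 521 ztop 0.0183 rect [635.9 -34.7] [66.  63.5] 43.6
side timer 0.44 [335. 258.] 325 ztop 0.0515 rect [ 667.8 -235.8] [ 9.5 15. ] 75.3
side dropper_a 0.81 [309. 240.] 262 ztop 0.052 rect [ 629.4 -175.8] [11.9 14.2] 79.1
side dropper_a 0.79 [334. 258.] 306 ztop 0.0514 rect [ 668.2 -235.8] [ 9.9 15.3] 87.7
side marker 0.52 [178. 249.] 306 ztop 0.0147 rect [ 363.9 -178.8] [ 14.1 129.2] 2.2
side marker 0.52 [236. 162.] 356 ztop 0.0562 rect [512.1 178.6] [ 16.1 123.9] 89.2
side marker 0.2 [309. 241.] 253 ztop 0.052 rect [ 629.4 -176.4] [11.4 14.4] 70.3
```

View pics/scene0.png

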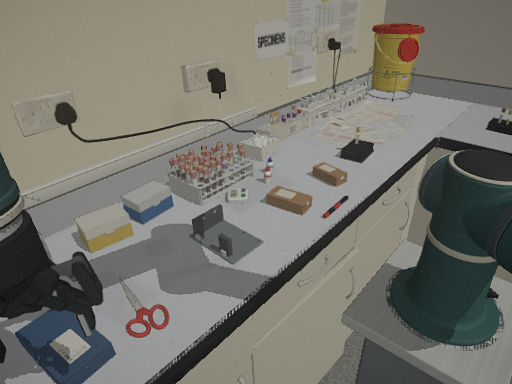

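View pics/side0.png

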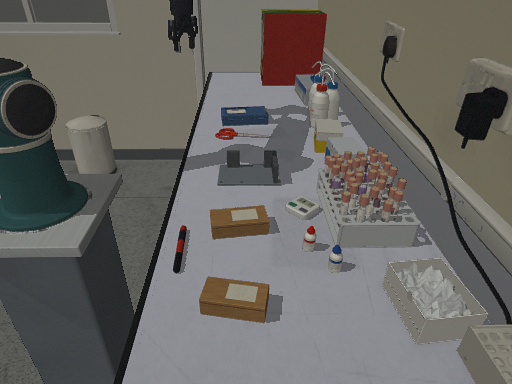

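Run:
```python
import numpy as np,cv2
for c in ["scene","side"]:
    W=np.load(f"/tmp/{c}.npz")["W"].reshape(-1,3)*1000
    W=W[~np.isnan(W[:,0])]
    # bench bias
    b=W[(abs(W[:,2])<8)&(abs(W[:,0]-480)<60)&(abs(W[:,1]+200)<60)];print(c,"bench z",np.median(b[:,2]).round(2))
    m=(W[:,0]>400)&(W[:,0]<620)&(W[:,1]>50)&(W[:,1]<220)
    P=W[m]; t=P[(P[:,2]>50)&(P[:,2]<62)]
    pl=P[(P[:,2]>2)&(P[:,2]<10)]
    print("plate z",np.median(pl[:,2]).round(1),np.round(np.percentile(pl[:,:2],[1,99],axis=0),1).tolist())
    for nm,q,ax in [("back",t[t[:,1]<160],1),("side",t[t[:,0]<560],0)]:
        if len(q)<10: continue
        l=cv2.fitLine(q[:,:2].astype(np.float32),cv2.DIST_HUBER,0,.01,.01).ravel()
        print(nm,len(q),np.degrees(np.arctan2(l[1],l[0])).round(2),np.round(l[2:],1),"z",np.median(q[:,2]).round(1),np.round(np.percentile(q[:,:2],[1,5,95,99],axis=0),1).tolist())
    # vertical working faces
    v=P[(P[:,2]>15)&(P[:,2]<45)]
    print("vert",len(v),np.round(np.percentile(v[:,:2],[2,25,50,75,98],axis=0),1).tolist() if len(v) else 0)
    f=v[(v[:,1]<160)&(v[:,0]>555)]
    if len(f)>5: print("backface x med",np.median(f[:,0]),np.polyfit(f[:,1],f[:,0],1))
```

```text
scene bench z -2.36
plate z 3.9 [[424.3, 87.0], [582.7, 198.2]]
back 89 87.96 [577.6 123.6] z 53.5 [[572.8, 88.7], [573.4, 91.6], [584.7, 156.4], [586.0, 159.1]]
side 68 -0.99 [480.  183.6] z 53.4 [[446.8, 176.3], [447.5, 177.0], [557.3, 188.4], [559.0, 188.5]]
vert 423 [[446.8, 90.6], [473.8, 129.0], [572.5, 179.7], [574.7, 187.3], [581.6, 191.2]]
backface x med 574.4780140248179 [1.62891366e-02 5.72409696e+02]
side bench z 1.45
plate z 7.1 [[404.5, 53.7], [615.5, 217.3]]
back 70 89.31 [580.1 116.8] z 57.2 [[574.6, 84.7], [574.9, 86.4], [586.0, 155.1], [586.6, 157.4]]
side 66 -1.05 [482.1 176.4] z 56.6 [[449.9, 171.1], [450.1, 172.3], [557.1, 186.7], [559.7, 187.4]]
vert 280 [[449.5, 84.0], [469.3, 135.5], [557.7, 173.6], [574.7, 175.3], [592.1, 178.1]]
backface x med 579.0476358453845 [2.70575298e-02 5.77848419e+02]
```

The scene shows the stand at about (222,235), with the large carton at (289,199) and the small one at (330,174). The side view has them at (250,175), (239,222) and (235,299). The two cameras disagree by about 4 mm, so I'll take wrist pictures over the stand and cartons.

```bash
cat > w.py <<'E'
from h import *
import sys
f=optics.grab_frame("wrist"); W=cloud(f); save(f,sys.argv[1]+".png"); np.savez("/tmp/"+sys.argv[1]+".npz",W=W,im=f["image"])
C=np.linalg.inv(f["world_to_cam"]);print("cam",C[:3,3].round(3),"look",(-C[:3,2]).round(3))
for n in sys.argv[2:]:
    for m in finder.masks_of(n,"wrist")[:2]:
        p=W[m["pixels"]]*1000;p=p[~np.isnan(p[:,0])]
        t=p[p[:,2]>np.percentile(p[:,2],90)-5]
        r=cv2.minAreaRect(t[:,:2].astype(np.float32))
        print(n,round(m["confidence"],2),np.round(m["uv"]),len(p),"ztop",np.median(t[:,2]).round(1),"rect",np.round(r[0],1),np.round(r[1],1),round(r[2],1))
E
python3 -m inch '18.5 -46 0 2.5;18.5 -46 0 2.5;18.5 -46 0 2.5;18.5 -46 0 2.5;18.5 -46 0 2.5;18.5 -46 0 2.5;18.5 -46 0 2.5;18.5 -46 0 2.5;18.5 -46 0 2.5;18.5 -46 0 2.5' 85
python3 -m inch '0 0 0 0;0 0 0 0;0 0 0 0' ; python3 w.py w1 stand back_stop side_stop
```

```text
time: 1.9
eef_pos: [0.479, 0.146, 0.2318]
eef_rot: [180.0, 0.1, 179.3]
ft_force: [0.7, 0.9, 0.5]
gripper_width: 0.0852
grip_force: 0.0
time: 2.2
eef_pos: [0.4782, 0.1486, 0.2313]
eef_rot: [180.0, -0.0, 179.2]
ft_force: [0.0, 0.3, -0.5]
gripper_width: 0.0855
grip_force: 0.0
cam [0.401 0.15  0.374] look [ 0.302 -0.004 -0.953]
stand 0.71 [246. 185.] 10765 ztop 56.4 rect [517.6 137.5] [ 99.1 140.1] 88.8
back_stop 0.9 [242. 242.] 1769 ztop 56.4 rect [581.2 136.3] [13.6 99.8] 0.3
side_stop 0.88 [281. 169.] 911 ztop 56.4 rect [513.  181.1] [ 12.2 129.1] 88.8
```

```bash
python3 -m inch '0 -31 0 1;0 -31 0 1;0 -31 0 1;0 -31 0 1;0 -31 0 1;0 -31 0 1;0 -31 0 1;0 -31 0 1;0 0 0 0;0 0 0 0'; python3 w.py w2 large_carton
```

```text
time: 3.4
eef_pos: [0.4785, -0.0996, 0.2312]
eef_rot: [180.0, -0.0, -172.8]
ft_force: [0.2, 0.2, -0.2]
gripper_width: 0.0853
grip_force: 0.0
cam [ 0.402 -0.109  0.374] look [ 0.299  0.038 -0.953]
large_carton 0.82 [254. 168.] 4949 ztop 36.6 rect [ 484.4 -101.3] [124.3  61.9] 7.5
```

Run:
```python
import numpy as np,cv2
W=np.load("/tmp/w1.npz")["W"].reshape(-1,3)*1000
W=W[~np.isnan(W[:,0])]
P=W[(W[:,0]>400)&(W[:,0]<620)&(W[:,1]>50)&(W[:,1]<220)]
t=P[(P[:,2]>53)&(P[:,2]<60)]
b=t[(t[:,1]<165)&(t[:,0]>565)]; s=t[(t[:,0]<555)]
for n,q in(("b",b),("s",s)):
    l=cv2.fitLine(q[:,:2].astype(np.float32),cv2.DIST_HUBER,0,.01,.01).ravel();print(n,np.degrees(np.arctan2(l[1],l[0])),l[2:],np.percentile(q[:,:2],[1,5,95,99],axis=0).round(1).tolist())
v=P[(P[:,2]>12)&(P[:,2]<48)&(P[:,0]>560)&(P[:,1]<160)]
if len(v)>10:
    k=np.polyfit(v[:,1],v[:,0],1);print("backface",len(v),k,np.median(v[:,0]))
pl=P[(P[:,2]>3)&(P[:,2]<9)];print("plate",np.median(pl[:,2]))
r=cv2.minAreaRect(pl[(pl[:,1]<165)&(pl[:,0]<565)][:,:2].astype(np.float32));print(r)
for lo,hi in((150,185),):
    v=P[(P[:,2]>15)&(P[:,2]<48)&(P[:,0]<560)];print("sidev",len(v),np.percentile(v[:,:2],[2,25,50,75,98],axis=0).round(1).tolist())
```

```text
b 89.35273 [580.6245   125.769745] [[575.2, 87.0], [575.7, 90.6], [586.5, 161.6], [587.1, 164.5]]
s -1.4891144 [469.63498 181.79295] [[448.6, 175.9], [449.6, 176.1], [483.2, 187.3], [554.8, 187.9]]
backface 658 [1.33983461e-02 5.74062971e+02] 575.7111275955062
plate 6.547111327657229
((484.5379943847656, 112.84961700439453), (165.0077667236328, 107.92170715332031), 2.706676959991455)
sidev 210 [[448.3, 174.7], [461.0, 176.1], [553.9, 179.1], [554.8, 184.1], [558.3, 192.9]]
```

View pics/w1.png

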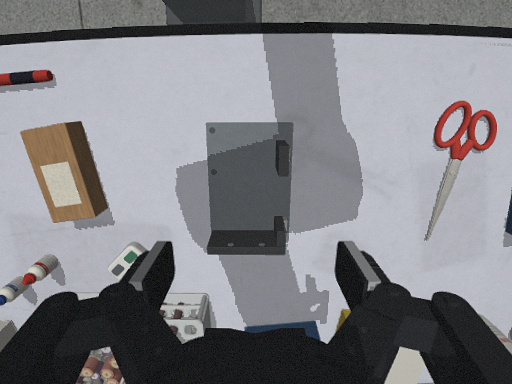

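```bash
python3 -m inch '6 -2 -20 0.3;0 0 -40 0;0 0 -40 0;0 0 -40 0;0 0 -30 0;0 0 -25 0;0 0 -15 0;0 0 -11 0;0 0 0 0' 85
python3 -m inch '0 0 0 0;0 0 0 0;0 0 0 0;0 0 0 0;0 0 0 0;0 0 0 0' 40 30
```

```text
time: 4.4
eef_pos: [0.4833, -0.1008, 0.0088]
eef_rot: [179.9, -0.2, -172.4]
ft_force: [0.8, 1.3, 0.0]
gripper_width: 0.0845
grip_force: 0.0
time: 5.0
eef_pos: [0.4858, -0.1022, 0.0116]
eef_rot: [-180.0, 0.1, -172.5]
ft_force: [0.3, 3.5, 6.5]
gripper_width: 0.0614
grip_force: 35.2
```

```bash
python3 -m inch '0 0 25 0;0 0 30 0;0 0 35 0;2 35 0 -1.4;3 40 0 -1.4;3 40 0 -1.4;3 40 0 -1.4;2 40 0 -1.4;0 36 0 -1.4;0 0 0 0'
python3 -m inch '0 0 -30 0;0 0 -25 0;0 0 -20 0;0 0 -5 0;0 0 0 0'; python3 w.py w3 large_carton back_stop side_stop
```

```text
time: 6.0
eef_pos: [0.4968, 0.1322, 0.0998]
eef_rot: [179.9, -0.0, 179.3]
ft_force: [0.0, 0.1, -2.7]
gripper_width: 0.0613
grip_force: 35.4
time: 6.5
eef_pos: [0.4961, 0.1279, 0.0194]
eef_rot: [-179.9, -0.2, 179.1]
ft_force: [-0.0, -0.1, -2.7]
gripper_width: 0.0615
grip_force: 35.5
cam [0.419 0.129 0.163] look [ 0.299 -0.006 -0.954]
large_carton 0.87 [253. 225.] 26248 ztop 44.4 rect [485.1 127.8] [ 62.9 104.8] 89.0
side_stop 0.78 [368. 204.] 5150 ztop 56.3 rect [501.6 181.5] [ 13.  107.2] 89.5
```

```bash
python3 -m inch '5 5 -1 0;5 4 0 0;4 0 0 0;0 0 0 0;0 0 0 0'
python3 -m inch '1 0 0 0;1 0 0 0;0 0 0 0'
python3 -m inch '1 0 0 0;0 0 0 0;0 0 0 0'
```

```text
time: 7.2
eef_pos: [0.5116, 0.1379, 0.0192]
eef_rot: [-180.0, -0.0, 179.1]
ft_force: [-0.6, 0.0, -2.8]
gripper_width: 0.0612
grip_force: 35.4
time: 7.5
eef_pos: [0.5135, 0.1378, 0.0193]
eef_rot: [-180.0, 0.0, 179.1]
ft_force: [0.4, -0.5, -3.8]
gripper_width: 0.0617
grip_force: 35.4
time: 7.8
eef_pos: [0.5145, 0.1378, 0.0193]
eef_rot: [180.0, 0.0, 179.1]
ft_force: [0.6, -0.7, -3.6]
gripper_width: 0.0616
grip_force: 35.4
```

```bash
python3 -m inch '1 0 0 0;0 0 0 0;0 0 0 0'
python3 -m inch '1 0 0 0;0 0 0 0;0 0 0 0'
python3 -m inch '1 0 0 0;0 0 0 0;0 0 0 0'
```

```text
time: 8.1
eef_pos: [0.5147, 0.1378, 0.019]
eef_rot: [-180.0, -0.1, 179.1]
ft_force: [-4.0, 0.6, -2.0]
gripper_width: 0.0613
grip_force: 35.5
time: 8.4
eef_pos: [0.5147, 0.1378, 0.0188]
eef_rot: [-180.0, -0.2, 179.1]
ft_force: [-5.9, -0.0, 0.0]
gripper_width: 0.0609
grip_force: 35.9
time: 8.7
eef_pos: [0.5147, 0.1377, 0.0186]
eef_rot: [-180.0, -0.3, 179.1]
ft_force: [-8.2, 1.3, 1.1]
gripper_width: 0.0613
grip_force: 36.0
```

```bash
python3 -m inch '-2 2 0 0;0 2 0 0;0 1 0 0;0 0 0 0;0 0 0 0'
python3 -m inch '0 1 0 0;0 0 0 0;0 0 0 0'
python3 -m inch '0 1 0 0;0 0 0 0;0 0 0 0'
```

```text
time: 9.2
eef_pos: [0.5148, 0.1427, 0.0189]
eef_rot: [-180.0, -0.1, 179.1]
ft_force: [-4.6, -1.3, -2.3]
gripper_width: 0.0613
grip_force: 35.4
time: 9.5
eef_pos: [0.5148, 0.1436, 0.0189]
eef_rot: [-180.0, -0.1, 179.1]
ft_force: [-4.8, -1.9, -2.4]
gripper_width: 0.0612
grip_force: 35.4
time: 9.8
eef_pos: [0.5148, 0.1442, 0.0189]
eef_rot: [-179.9, -0.1, 179.1]
ft_force: [-4.6, -3.7, -3.9]
gripper_width: 0.0611
grip_force: 35.5
```

```bash
python3 -m inch '0 1 0 0;0 0 0 0;0 0 0 0'
python3 -m inch '0 1 -1 0;0 0 -1 0;0 0 0 0;0 0 0 0'
python3 -m inch '0 1 -1 0;0 0 0 0;0 0 0 0'
```

```text
time: 10.1
eef_pos: [0.5148, 0.1442, 0.019]
eef_rot: [-179.9, -0.1, 179.1]
ft_force: [-4.4, -7.4, -1.4]
gripper_width: 0.0613
grip_force: 35.6
time: 10.5
eef_pos: [0.5148, 0.1443, 0.0181]
eef_rot: [-179.8, -0.1, 179.1]
ft_force: [-8.3, -13.3, 6.7]
gripper_width: 0.0612
grip_force: 36.7
time: 10.8
eef_pos: [0.5148, 0.1443, 0.0177]
eef_rot: [-179.7, -0.1, 179.2]
ft_force: [-9.9, -17.3, 13.2]
gripper_width: 0.0616
grip_force: 37.3
```

```bash
python3 -m inch '-3 -4 0 0;0 0 0 0;0 0 -2 0;0 0 0 0;0 0 0 0'
python3 w.py w4 large_carton back_stop side_stop
```

```text
time: 11.3
eef_pos: [0.5145, 0.1437, 0.0176]
eef_rot: [-180.0, 0.2, 179.2]
ft_force: [-7.9, -5.7, 19.0]
gripper_width: 0.0612
grip_force: 38.2
cam [0.437 0.145 0.16 ] look [ 0.305 -0.006 -0.952]
large_carton 0.65 [255. 222.] 26373 ztop 42.6 rect [504. 144.] [ 62.9 105.8] 89.3
back_stop 0.48 [195. 321.] 30 ztop 13.8 rect [575.4 103. ] [1.8 3.3] 13.1
side_stop 0.75 [344. 171.] 4045 ztop 56.4 rect [466.3 181.6] [12.9 36. ] 88.5
```

View pics/w4.png

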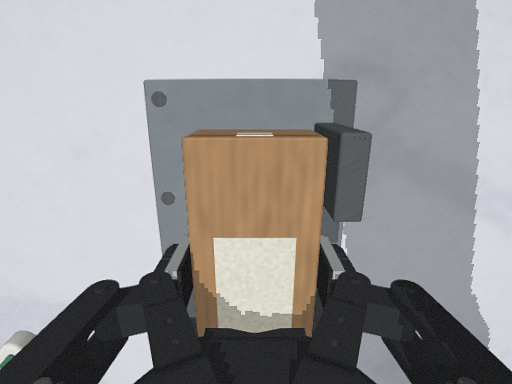

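The carton sits flat on the plate against the side land at (345,170), with the right-hand finger in the gap. I'll relieve the down force and let go.

```bash
python3 -m inch '0 1 3 0;0 0 0 0;0 0 0 0'
python3 -m inch '0 0 0 0;0 0 0 0;0 0 0 0;0 0 0 0;0 0 0 0' 85
python3 -m inch '0 -1 15 0;0 0 35 0;0 0 35 0;0 0 35 0;0 0 40 0;0 0 40 0;0 0 0 0;0 0 0 0;0 0 0 0'; python3 w.py w5 large_carton back_stop side_stop
```

```text
time: 11.8
eef_pos: [0.5142, 0.1443, 0.0181]
eef_rot: [-179.9, 0.2, 179.1]
ft_force: [-1.6, -7.1, 1.5]
gripper_width: 0.0614
grip_force: 36.4
time: 12.3
eef_pos: [0.5127, 0.1451, 0.0174]
eef_rot: [180.0, 0.0, 179.1]
ft_force: [0.3, -0.9, 0.4]
gripper_width: 0.0847
grip_force: 0.0
time: 13.2
eef_pos: [0.5116, 0.1437, 0.2167]
eef_rot: [-180.0, -0.1, 179.1]
ft_force: [0.1, 0.6, -0.2]
gripper_width: 0.0854
grip_force: 0.0
cam [0.435 0.145 0.36 ] look [ 0.301 -0.005 -0.954]
large_carton 0.74 [255. 166.] 5770 ztop 42.6 rect [513.5 144.5] [ 62.7 125.7] 89.0
back_stop 0.94 [246. 227.] 1442 ztop 56.4 rect [581.2 136.1] [99.9 13.8] 89.9
back_stop 0.72 [  4. 277.] 264 ztop 34.2 rect [ 668.4 -220.9] [17.2  6.2] 1.6
side_stop 0.89 [288. 144.] 791 ztop 56.4 rect [512.5 181.3] [ 12.2 128.5] 89.0
```

View pics/w5.png

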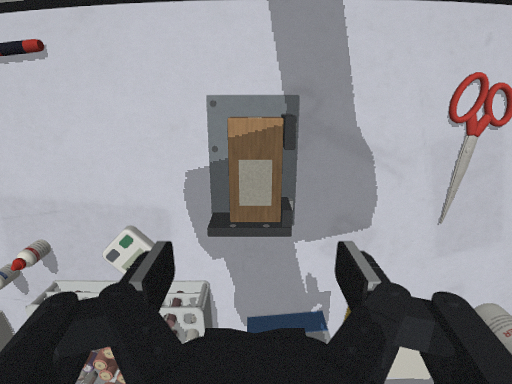

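Run:
```python
import numpy as np,cv2
W=np.load("/tmp/w5.npz")["W"].reshape(-1,3)*1000
W=W[~np.isnan(W[:,0])]
P=W[(W[:,0]>430)&(W[:,0]<600)&(W[:,1]>80)&(W[:,1]<200)]
c=P[(P[:,2]>40)&(P[:,2]<46)]; t=P[(P[:,2]>53)&(P[:,2]<60)]
p=lambda q:q.round(1).tolist()
print("carton",len(c),p(np.percentile(c[:,:2],[.5,2,98,99.5],axis=0)),cv2.minAreaRect(c[(c[:,0]<574)][:,:2].astype(np.float32)))
b=t[(t[:,1]<165)&(t[:,0]>565)]; s=t[t[:,0]<555]
print("back",p(np.percentile(b[:,0],[1,5,95,99])),"side",p(np.percentile(s[:,1],[1,5,95,99])))
```

```text
carton 5731 [[451.6, 104.3], [453.2, 114.1], [575.3, 174.2], [576.1, 175.9]] ((511.36859130859375, 149.23472595214844), (125.20987701416016, 73.23123168945312), 0.06511959433555603)
back [575.0, 575.5, 587.0, 587.5] side [175.9, 176.5, 187.4, 188.0]
```

The large carton is home: its end is at x≈575 and its side at y≈175, flush with both stop faces in the image around (255,168). Next is the small one.

```bash
python3 -m inch '-3.5 -46 0 -.9;-3.5 -46 0 -.9;-3.5 -46 0 -.9;-3.5 -46 0 -.9;-3.5 -46 0 -.9;-3.5 -46 0 -.9;-3.5 -46 0 -.9;-3.5 -46 0 -.9;-3.5 -46 0 -.9;-3.5 -46 0 -.9' 85
python3 -m inch '0 0 0 0;0 0 0 0;0 0 0 0'; python3 w.py w6 small_carton
```

```text
time: 14.4
eef_pos: [0.4766, -0.3178, 0.2162]
eef_rot: [179.9, -0.1, 170.1]
ft_force: [-0.1, 0.5, 0.0]
gripper_width: 0.0852
grip_force: 0.0
time: 14.7
eef_pos: [0.4771, -0.315, 0.2163]
eef_rot: [179.9, -0.1, 170.1]
ft_force: [-0.4, 0.1, -0.2]
gripper_width: 0.0849
grip_force: 0.0
cam [ 0.401 -0.302  0.36 ] look [ 0.296 -0.05  -0.954]
small_carton 0.95 [249. 167.] 4229 ztop 36.6 rect [ 478.6 -321.3] [ 54.  109.7] 79.3
small_carton 0.24 [466. 240.] 1975 ztop 17.6 rect [635.5 -33.7] [64.2 64.5] 43.1
```

```bash
python3 -m inch '1.5 -6 -22 -0.8;0 0 -40 0;0 0 -40 0;0 0 -40 0;0 0 -30 0;0 0 -20 0;0 0 -10 0;0 0 -6 0;0 0 0 0' 85
python3 -m inch '0 0 0 0;0 0 0 0;0 0 0 0;0 0 0 0;0 0 0 0;0 0 0 0' 30 40
```

```text
time: 15.7
eef_pos: [0.4793, -0.3217, 0.0094]
eef_rot: [180.0, 0.0, 169.4]
ft_force: [-0.6, 0.0, 0.2]
gripper_width: 0.085
grip_force: 0.0
time: 16.3
eef_pos: [0.4802, -0.3229, 0.011]
eef_rot: [-179.9, 0.2, 169.3]
ft_force: [-0.1, 0.4, 6.3]
gripper_width: 0.0533
grip_force: 44.7
```

```bash
python3 -m inch '0 0 25 0;0 0 40 0;0 0 45 0;0 0 0 0'
python3 -m inch '3 46 0 1;3 46 0 1;3 46 0 1;3 46 0 1;3 46 0 1;3 46 0 1;3 46 0 1;3 46 0 1;3 46 0 1;2 46 0 0.8'
python3 -m inch '0 0 0 0;0 0 0 0;0 0 -30 0;0 0 -25 0;0 0 0 0;0 0 0 0'; python3 w.py w7 small_carton large_carton
```

```text
time: 16.7
eef_pos: [0.4832, -0.3254, 0.1267]
eef_rot: [-179.7, 0.7, 169.3]
ft_force: [1.2, -0.9, -1.6]
gripper_width: 0.0532
grip_force: 43.7
time: 17.7
eef_pos: [0.507, 0.1394, 0.1182]
eef_rot: [-180.0, -0.1, 179.2]
ft_force: [1.4, -0.4, -2.5]
gripper_width: 0.0534
grip_force: 43.8
time: 18.3
eef_pos: [0.5071, 0.1364, 0.0636]
eef_rot: [-180.0, -0.1, 179.0]
ft_force: [0.4, -0.4, -1.9]
gripper_width: 0.0531
grip_force: 44.0
cam [0.43  0.138 0.207] look [ 0.3   -0.006 -0.954]
small_carton 0.92 [253. 227.] 21360 ztop 89.3 rect [498.6 136.4] [54.7 96.1] 88.8
large_carton 0.6 [277. 140.] 955 ztop 42.0 rect [452.  147.1] [61.4 12.9] 77.2
```

```bash
python3 -m inch '0 0 -5 0;0 0 -4 0;5 4 0 0;4 3 0 0;0 0 0 0;0 0 0 0'
python3 -m inch '1 0 0 0;1 0 0 0;0 0 0 0;0 0 0 0'
python3 -m inch '1 0 0 0;1 0 0 0;0 0 0 0;0 0 0 0'
```

```text
time: 19.05
eef_pos: [0.5173, 0.1451, 0.0554]
eef_rot: [180.0, 0.0, 179.2]
ft_force: [-0.2, 0.1, -2.3]
gripper_width: 0.0529
grip_force: 44.1
time: 19.45
eef_pos: [0.5189, 0.1448, 0.0553]
eef_rot: [-180.0, -0.0, 179.1]
ft_force: [-0.1, 0.9, -2.5]
gripper_width: 0.0533
grip_force: 44.1
time: 19.85
eef_pos: [0.521, 0.1448, 0.0553]
eef_rot: [-180.0, -0.0, 179.1]
ft_force: [0.1, 0.0, -2.2]
gripper_width: 0.0531
grip_force: 44.1
```

Lower onto the large carton, then push x.

```bash
python3 -m inch '0 0 -1 0;0 0 -1 0;0 0 0 0;0 0 0 0'
python3 -m inch '1 0 -1 0;0 0 0 0;0 0 0 0'
python3 -m inch '1 0 0 0;0 0 0 0;0 0 0 0'
```

```text
time: 20.25
eef_pos: [0.5209, 0.1448, 0.0532]
eef_rot: [-180.0, -0.0, 179.1]
ft_force: [-0.2, 0.3, -2.6]
gripper_width: 0.0533
grip_force: 44.2
time: 20.55
eef_pos: [0.5217, 0.1449, 0.0529]
eef_rot: [-180.0, -0.0, 179.1]
ft_force: [-3.8, -0.2, 6.2]
gripper_width: 0.0531
grip_force: 45.1
time: 20.85
eef_pos: [0.5221, 0.145, 0.053]
eef_rot: [-180.0, -0.1, 179.1]
ft_force: [-6.3, -0.7, 6.8]
gripper_width: 0.0531
grip_force: 45.2
```

```bash
python3 -m inch '0 0 1 0;0 0 0 0;0 0 0 0'
python3 -m inch '1 0 0 0;0 0 0 0;0 0 0 0'
python3 -m inch '0 1 0 0;0 1 0 0;0 0 0 0;0 0 0 0'
python3 -m inch '0 1 0 0;0 1 0 0;0 0 0 0;0 0 0 0'
```

```text
time: 21.15
eef_pos: [0.5221, 0.1449, 0.053]
eef_rot: [-180.0, -0.1, 179.1]
ft_force: [-5.4, 1.5, 2.6]
gripper_width: 0.0532
grip_force: 44.6
time: 21.45
eef_pos: [0.5221, 0.1449, 0.053]
eef_rot: [-180.0, -0.2, 179.1]
ft_force: [-8.0, -0.0, 6.1]
gripper_width: 0.0532
grip_force: 45.1
time: 21.85
eef_pos: [0.5221, 0.1451, 0.053]
eef_rot: [-179.8, -0.2, 179.1]
ft_force: [-8.4, -5.3, 7.2]
gripper_width: 0.0532
grip_force: 45.2
time: 22.25
eef_pos: [0.5221, 0.1462, 0.053]
eef_rot: [-179.7, -0.2, 179.1]
ft_force: [-9.7, -9.4, 8.3]
gripper_width: 0.0532
grip_force: 45.3
```

```bash
python3 -m inch '-3 0 2 0;0 0 0 0;0 0 0 0'
python3 -m inch '0 1 0 0;0 0 0 0;0 0 0 0'
python3 -m inch '0 1 0 0;0 0 0 0;0 0 0 0'
python3 -m inch '0 1 0 0;0 0 0 0;0 0 0 0'
```

```text
time: 22.55
eef_pos: [0.5212, 0.1481, 0.0552]
eef_rot: [-179.9, 0.0, 179.1]
ft_force: [-0.9, -5.2, 0.0]
gripper_width: 0.0536
grip_force: 44.6
time: 22.85
eef_pos: [0.5211, 0.1482, 0.0553]
eef_rot: [-179.8, -0.0, 179.2]
ft_force: [-2.2, -8.8, 1.4]
gripper_width: 0.0532
grip_force: 44.7
time: 23.15
eef_pos: [0.5212, 0.1483, 0.0553]
eef_rot: [-179.7, -0.0, 179.2]
ft_force: [-2.6, -12.5, 2.6]
gripper_width: 0.0527
grip_force: 44.8
time: 23.45
eef_pos: [0.5211, 0.1483, 0.0553]
eef_rot: [-179.7, -0.0, 179.2]
ft_force: [-2.3, -16.3, 3.5]
gripper_width: 0.0531
grip_force: 44.9
```

```bash
python3 -m inch '0 -3 0 0;0 0 -1.5 0;0 0 -1 0;0 0 0 0;0 0 0 0'
python3 -m inch '1 0 -1 0;1 0 0 0;0 0 0 0;0 0 0 0'
python3 -m inch '1 0 0 0;1 0 0 0;0 0 0 0;0 0 0 0'
```

```text
time: 23.95
eef_pos: [0.5218, 0.1481, 0.053]
eef_rot: [-179.9, 0.1, 179.2]
ft_force: [-0.8, -7.4, 0.8]
gripper_width: 0.0532
grip_force: 44.6
time: 24.35
eef_pos: [0.5218, 0.1482, 0.0529]
eef_rot: [-179.9, -0.2, 179.2]
ft_force: [-9.7, -8.5, 13.1]
gripper_width: 0.0533
grip_force: 46.2
time: 24.75
eef_pos: [0.5218, 0.1482, 0.0529]
eef_rot: [-179.9, -0.4, 179.1]
ft_force: [-15.0, -6.5, 19.4]
gripper_width: 0.0535
grip_force: 46.8
```

```bash
python3 -m inch '0 0 2 0;0 0 0 0;0 0 0 0'
python3 -m inch '1 0 1 0;1 0 0 0;0 0 0 0;0 0 0 0'
```

```text
time: 25.05
eef_pos: [0.5222, 0.1482, 0.0532]
eef_rot: [-179.9, -0.3, 179.2]
ft_force: [-8.9, -7.0, 5.4]
gripper_width: 0.0532
grip_force: 45.2
time: 25.45
eef_pos: [0.5222, 0.1481, 0.0534]
eef_rot: [-179.9, -0.6, 179.1]
ft_force: [-11.5, -5.3, 6.1]
gripper_width: 0.0534
grip_force: 45.3
```

```bash
python3 -m inch '0 1 0 0;0 1 0 0;0 0 0 0;0 0 0 0'
python3 -m inch '0 1 0 0;1 0 0 0;0 0 0 0;0 0 0 0;0 0 0 0;0 0 0 0'; python3 w.py w8 small_carton large_carton side_stop back_stop
python3 - <<'E'
from h import *
f=optics.grab_frame("side"); save(f,"side8.png"); cv2.imwrite("pics/side8c.png",cv2.resize(cv2.cvtColor(f["image"],4)[110:210,190:320],None,fx=5,fy=5))
E
```

```text
time: 25.85
eef_pos: [0.5222, 0.1482, 0.0534]
eef_rot: [-179.7, -0.6, 179.2]
ft_force: [-12.2, -13.0, 7.5]
gripper_width: 0.0531
grip_force: 45.4
time: 26.45
eef_pos: [0.5222, 0.1482, 0.0534]
eef_rot: [-179.6, -0.7, 179.2]
ft_force: [-15.4, -15.6, 11.5]
gripper_width: 0.0533
grip_force: 45.8
cam [0.447 0.15  0.197] look [ 0.29  -0.011 -0.957]
small_carton 0.63 [251. 231.] 21103 ztop 79.2 rect [513.4 148.4] [54.2 95.8] 89.2
large_carton 0.88 [248. 127.] 3355 ztop 42.4 rect [458.8 144.7] [19.5 62.9] 3.8
side_stop 0.65 [318. 137.] 1745 ztop 56.4 rect [512.4 181.4] [ 12.6 127. ] 89.2
back_stop 0.68 [201. 318.] 224 ztop 56.4 rect [544.9 146.9] [70.5 78. ] 88.9
```

View pics/w8.png

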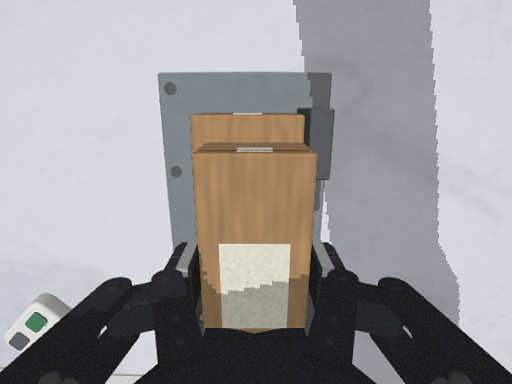

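View pics/side8c.png

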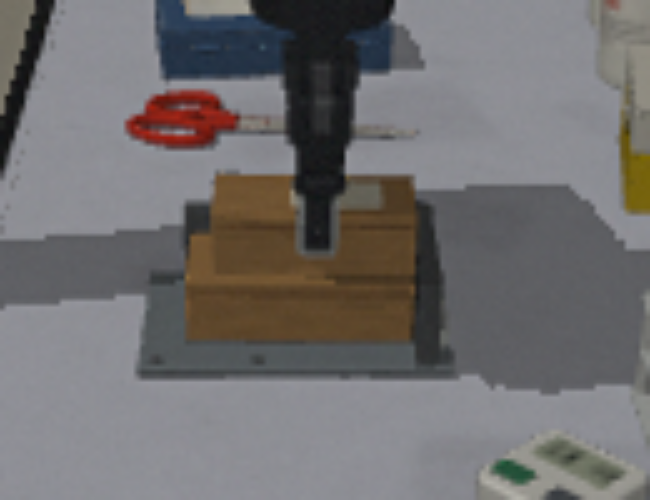

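Both cartons are aligned in the corner, with the large one showing at (248,127) and the side land at (318,140). I'll check tilt and the large carton's end numerically.

Run:
```python
import numpy as np
for n in("w5","w8"):
    W=np.load(f"/tmp/{n}.npz")["W"].reshape(-1,3)*1000
    W=W[~np.isnan(W[:,0])]
    c=W[(W[:,2]>40.5)&(W[:,2]<45)&(W[:,0]>430)&(W[:,0]<466)&(W[:,1]>105)&(W[:,1]<174)]
    for y in(120,135,150): 
        q=c[abs(c[:,1]-y)<6]; print(n,"large near end",y,np.percentile(q[:,0],[1,3]).round(1))
    q=c[c[:,0]>454.5]; print("y low/hi",np.percentile(q[:,1],[1,3,97,99]).round(1))
t=W[(W[:,2]>76)&(W[:,2]<82)&(W[:,0]>450)&(W[:,0]<545)&(abs(W[:,1]-148)<24)]
k=np.linalg.lstsq(np.c_[t[:,:2],np.ones(len(t))],t[:,2],rcond=None)[0];print("tilt",k[:2],len(t))
for y in(130,148,165): print("small end",y,np.percentile(t[abs(t[:,1]-y)<6][:,0],[1,3]).round(1))
```

```text
w5 large near end 120 [451.1 451.2]
w5 large near end 135 [451.3 451.4]
w5 large near end 150 [451.6 451.7]
y low/hi [114.9 116.2 172.5 173.6]
w8 large near end 120 [450.9 451.3]
w8 large near end 135 [451.1 451.2]
w8 large near end 150 [451.3 451.4]
y low/hi [114.8 116.  172.2 173.5]
tilt [-0.00258572 -0.00572603] 16262
small end 130 [466.  467.1]
small end 148 [466.3 467.4]
small end 165 [466.6 467.6]
```

Run:
```python
from rig import env
s=env.sense();print(s["ft_force"],s["grip_force"]);print(env.close_job())
```

```text
[-14.903792   -17.15851875  10.30115487] 45.83486080169678
the job is handed in; nothing more can be done
None
```

The job is handed in, but the hand-in returned no verdict: the large carton is home on the plate, with the small one on top, still gripped and pressed into the corner; the wrist reads about 15 N toward the back stop and 17 N toward the side stop, and the arm went near none of the bystanders.

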